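# Knock a stuck mould out of the jigger head

## Task

A small plaster dish mould is stuck flush in the cup head of the bench jigger. Push the knockout rod fully up by its red side handle so that the rod raises the mould out of the head, then let go of the handle, lift the mould away and stand it upright, dish side up, with its whole foot on the wooden ware board. Do not drop it, and do not shift or tip the two moulds already on the board.

Things in the scene. Friction and masses are not known exactly. Their poses are not given: they have to be found in the camera images.
- mould: the stuck mould: off-white solid plaster round, 50 mm tall, about 0.13 kg; upper 24 mm a cylinder 60 mm across, lower 26 mm tapering to a 51 mm foot; shallow dish in its top. Origin: centre of its underside, z up its axis. It starts in the cup head, its top level with the rim, held by dried slip (some 6 to 11 N); once raised 30 mm it is free
- cup_mouth (a point): centre of the mouth of the steel cup head, level with its rim, 204 mm above the table. An upright cup 87 mm across outside, mouth 63 mm, 50 mm deep, narrowing to 55 mm at the floor; about 1.5 mm of play round the mould. The knockout rod (head 28 mm across) comes up through a hole in the floor. Axes as the jigger's
- lift_grip (a point): centre of the red hand grip of the knockout rod: a level cylinder 26 mm across and 60 mm long, axis along the jigger's y, 150 mm from the head's axis, on a 14 mm steel bar from a slot in the pedestal. About 50 mm above the table with the rod down; rises straight up with the rod. Axes as the jigger's. The base plate (16 mm thick) ends 55 mm short of this point
- jigger: the fixed bench jigger under the cup head. Origin on the table under the head's axis, z up; the lift handle stands out along -y. Beside the head: green belt guard and motor, up to 139 mm high, reaching 200 mm along +y; a 28 mm steel post at x 125, y 72 mm, 210 mm high, with the jigger arm folded up and back, away from the head, its ball end about 390 mm high
- lift_rod (a joint): height of the knockout rod in m: 0 down, 0.050 fully up at its stop. Starts below 0.006, meets the mould's underside at 0.008; at 0.050 the mould stands 42 mm above the rim. Raising it takes about 5 N, with the stuck mould 11 to 17 N. It is stiff and stays where it is left, also with the mould on it
- ware_board: fixed wooden ware board, 340 mm long (x) by 150 mm wide (y), its top 33 mm above the table on two battens. Origin at table height under its centre, z up. It carries two other moulds; the rest of its top is free.
- mould_b: a plaster mould of the same size and shape as mould, standing upright on the ware board beforehand; origin at the centre of its underside, z up. Not to be shifted or tipped.
- mould_c: a plaster mould of the same size and shape as mould, standing upright on the ware board beforehand; origin at the centre of its underside, z up. Not to be shifted or tipped.
Not all that is in view belongs to the job. What is shaped like the mould but orange or purple is not meant.

How it is judged:
By the outcome, as a careful person would: the job done as asked, in the order asked, and still so for the second after the job is handed in, with the robot touching nothing.
It also fails if it takes over 56 s, if anything falls off the work surface, if the arm or the gripper's body presses on something with over 40 N, if the wrist force passes 120 N, or if a joint passes its speed limit or range.

## Robot

A 6-joint arm with a two-finger parallel gripper is mounted at the origin on the work surface. World frame = base frame: x ahead of the robot, y to its left, z up, the work surface at z = 0. Lengths are in m, angles in rad, forces in N, time in s.
With the tool pointing down it reaches from about 0.35 to 0.975 m from the base axis. Payload 17.4 kg.
Tool frame: the origin (TCP) lies midway between the tips of the shut fingers; the grasp point (between the pads) lies r.hold_point_z behind it (r.hold_point_z is the distance from the TCP to the grasp point, in m); z points along the fingers, y is the direction in which the jaws open and shut (so a half turn about z gives the same grasp; the last joint's range is limited). The gripper opens to 85 mm and grips with 20 to 120 N. Pads are 22 mm wide; open, the fingers measure 114 mm over their backs; the gripper's body (76 mm by 85 mm) begins 54 mm behind the grasp point. The pads swing forward as they close: fully open they stand 13 mm farther back than shut.
Start: joints at [-1.223, 0.116, 1.442, -0, 1.584, -0.038], TCP at [0.254, -0.625, 0.231] pointing down, gripper open.
Joint ranges: [-2.83, 2.83], [-0.83, 2.19], [0.07, 2.5], [-1.14, 4.28], [0.01, 3], [-2.97, 2.97]. Speed limits (rad/s): [1.89, 1.89, 2.22, 3.14, 3.14, 3.14].

## Interface

Orientations are given as a unit quaternion [w, x, y, z].
In Python, from plant import r gives the robot as it stands.
- The arm moves only by the tool move_arm, never from a script. Its argument "rows" is one flat list of numbers, 7 for each row, row after row: the shift along the tool's x, y, z in cm, then the turn, a rotation vector about the tool's x, y, z in rad, then the opening in per cent of the stroke, from 0 (shut) to 100 (fully open). In form: [x, y, z, ax, ay, az, claw, x, y, z, ax, ay, az, claw, ...]. A call has 1 to 10 rows; each row is the pose to reach, as a shift and turn from the pose measured when the call began, along the tool's axes at that moment; what a row does not reach only later rows make up. A row lasts 1/12 s, in which the tool goes at most 41.7 mm and 7.16 degrees, less where a joint would pass 70% of its speed; a pose out of reach is approached as far as the arm can. A call with a gripper value outside its range is refused whole. The fingers move at their own pace and stop on an object; "newtons" is the grip in N (left out, the last holds). Time passes only in rows, so rows that repeat a pose let the fingers close. It gives the time, the measured TCP pose, the force and the opening at its end, in the units of the state.
- r.state(): the state, without advancing time (a new reading comes with each control period).
- r.read_camera(name): name is "scene" or "top"; returns the picture (400x640x3 uint8, red, green, blue); there is no depth.
- r.camera_info(name): a dict with "camera_matrix" (3x3 intrinsics, pixels), "R" (3x3) and "t" (3): a world point X has camera coordinates R X + t. Camera axes: x right, y down, z forward; pixel columns grow to the right and rows downward; lengths in m; the calibration is good to about 2 mm. A picture is of the moment at which its call begins. camera_info takes no time and is no camera call.
- r.finish_job(): hands the job in, once; it reports no verdict.
The state is a dict: "time_s": time; "joint_pos": joint angles; "qvel": joint speeds; "joint_torque": joint torques, N m; "tool_pos": TCP position; "tool_rot": TCP orientation; "force": force on the tool from outside, world axes, zero at the start; "torque": the same for the moment, N m; "grip_width": finger opening in m.
Only numpy, scipy, OpenCV 4.12 (cv2) and the standard library are available. Lean on these libraries where they do the work, as an engineer would, in place of code of your own. Each camera call takes 0.05 s, during which the arm holds its last target. There are 200 camera calls.

## Working session

There is one attempt and no reset: what is moved stays moved. The work goes in short steps, Python scripts to look and compute and a tool call to move; the robot and the scene stay as the last step left them, time stands still between calls to the robot, and variables do not carry over. Pictures are saved under pics/ and viewed, about 8 in all and at most 12, crops included, and the job is handed in when it is done.

Besides the shell and the picture viewer there is one more tool, called after "Emit:" as name(argument=value, ...) on one line, values as JSON. move_arm: Moves the arm, as the interface text tells. Its arguments: {"type":"object","properties":{"rows":{"type":"array"},"newtons":{"type":"number"}},"required":["rows"]}

```bash
mkdir -p pics
python3 - <<'E'
from plant import r
import cv2
for n in("scene","top"):
    cv2.imwrite(f"pics/{n}0.png",r.read_camera(n)[:,:,::-1]); c=r.camera_info(n); print(n,c)
print(r.state(),r.hold_point_z)
E
```

```text
scene {'camera_matrix': array([[372.10262911,   0.        , 314.20367639],
       [  0.        , 372.10262911, 198.84354223],
       [  0.        ,   0.        ,   1.        ]]), 'R': array([[-0.39146726,  0.92017148,  0.00615031],
       [ 0.61793147,  0.2678265 , -0.73920881],
       [-0.68184608, -0.28557557, -0.67344823]]), 't': array([ 0.2443507 , -0.20047913,  1.41498335])}
top {'camera_matrix': array([[442.49724278,   0.        , 320.7594006 ],
       [  0.        , 442.49724278, 200.06303236],
       [  0.        ,   0.        ,   1.        ]]), 'R': array([[-0.01908671, -0.99981029,  0.00388443],
       [-0.99585383,  0.01866527, -0.08903231],
       [ 0.08894292, -0.00556765, -0.99602116]]), 't': array([-0.03734814,  0.50633349,  1.13441829])}
{'time_s': 0.1, 'joint_pos': array([-1.22282165e+00,  1.16446009e-01,  1.44218275e+00,  1.01683560e-05,
        1.58399897e+00, -3.78383734e-02]), 'qvel': array([ 0.00105189, -0.00144928, -0.00221432, -0.00058913,  0.00093043,
        0.00022223]), 'joint_torque': array([ 2.75680359e-03, -7.33664203e+01, -6.33790898e+01, -1.48391319e-05,
        5.18841029e-03,  6.64727145e-05]), 'tool_pos': array([ 0.25392548, -0.62524038,  0.23064036]), 'tool_rot': array([-5.12117389e-04,  9.81451021e-01,  1.91712349e-01, -7.49102949e-05]), 'force': array([-0.06300091, -0.84357787,  0.18892353]), 'torque': array([ 0.03466625, -0.03102365, -0.01710903]), 'grip_width': 0.08532506281423563} 0.0187
```

View pics/scene0.png

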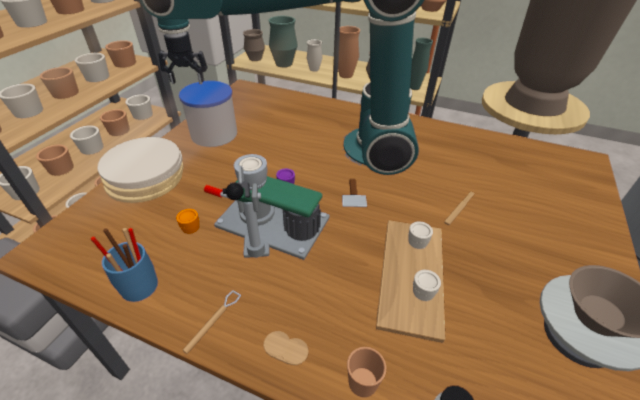

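View pics/top0.png

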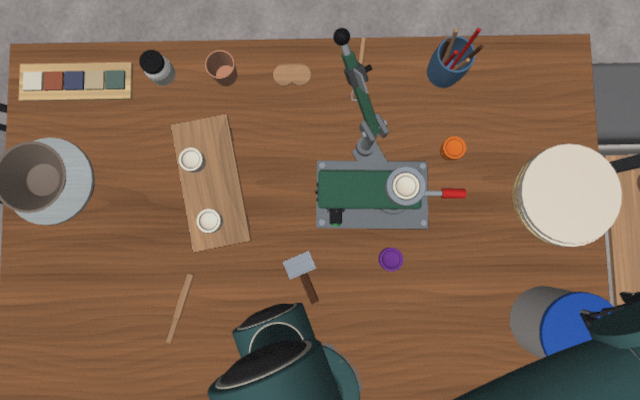

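The scene view shows the jigger, with the red handle pointing toward -y of the world. In the top view the cup is at about (406,186), the red grip at (454,193), the board on the left with corners near (172,125), (226,115), (249,241) and (194,251), and its moulds at (190,160) and (208,221).

```bash
cat > h.py <<'E'
import numpy as np,cv2
from plant import r
from scipy.spatial.transform import Rotation as Ro
def p2w(n,uv,z):
    c=r.camera_info(n);d=c["R"].T@np.linalg.inv(c["camera_matrix"])@np.array([*uv,1.]);o=-c["R"].T@c["t"]
    return o+d*(z-o[2])/d[2]
def w2p(n,X):
    c=r.camera_info(n);q=c["camera_matrix"]@(c["R"]@np.array(X)+c["t"]);return q[:2]/q[2]
def rot():
    q=r.state()["tool_rot"];return Ro.from_quat([q[1],q[2],q[3],q[0]])
E
python3 - <<'E'
from h import *
im=cv2.imread("pics/top0.png")
for n,uv,z in [("cup",(406,186),.204),("mouldb",(190,160),.083),("mouldc",(208,221),.083),("b1",(172,125),.033),("b2",(226,115),.033),("b3",(249,241),.033),("b4",(194,251),.033),("p1",(317,161),.016),("p2",(428,161),.016),("p3",(428,229),.016),("p4",(316,229),.016)]: print(n,p2w("top",uv,z).round(3))
for n in("top","scene"):
    i=cv2.imread(f"pics/{n}0.png").astype(int);m=(i[:,:,2]>150)&(i[:,:,1]<50)&(i[:,:,0]<60)
    k,l,s,c=cv2.connectedComponentsWithStats(m.astype(np.uint8))
    for a,b in zip(s[1:],c[1:]):
        if a[4]>20: print(n,a,b,p2w(n,b,.05),p2w(n,b,.06))
a=cv2.resize(im[145:235,310:470],None,fx=5,fy=5,interpolation=2)
cv2.imwrite("pics/c1.png",a)
a=cv2.resize(im[110:255,160:260],None,fx=4,fy=4,interpolation=2)
cv2.imwrite("pics/c2.png",a)
E
```

```text
cup [ 0.517 -0.235  0.204]
mouldb [0.607 0.278 0.083]
mouldc [0.454 0.232 0.083]
b1 [0.71  0.34  0.033]
b2 [0.734 0.198 0.033]
b3 [0.403 0.139 0.033]
b4 [0.38  0.28  0.033]
p1 [ 0.61  -0.039  0.016]
p2 [ 0.605 -0.333  0.016]
p3 [ 0.425 -0.326  0.016]
p4 [ 0.43  -0.033  0.016]
top [443 190  23   8 149] [453.86577181 193.16107383] [ 0.51444288 -0.38772031  0.05      ] [ 0.51344903 -0.38463405  0.06      ]
scene [204 186  18   9  84] [212.69047619 189.48809524] [ 0.50678606 -0.39041651  0.05      ] [ 0.51578148 -0.38214069  0.06      ]
```

View pics/c1.png

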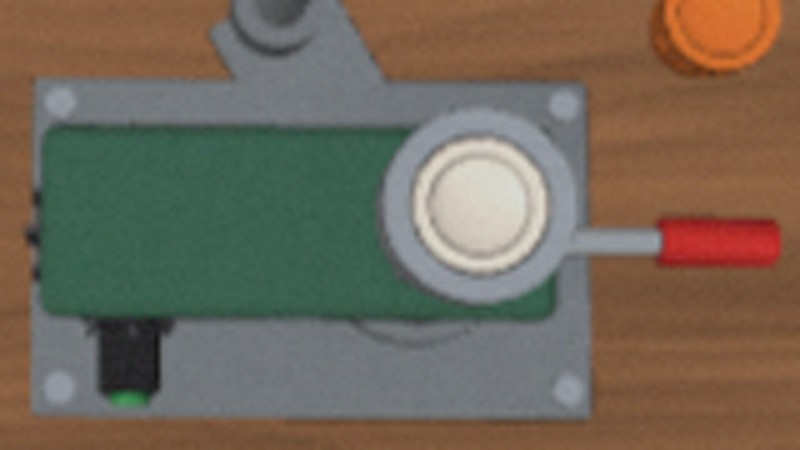

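View pics/c2.png

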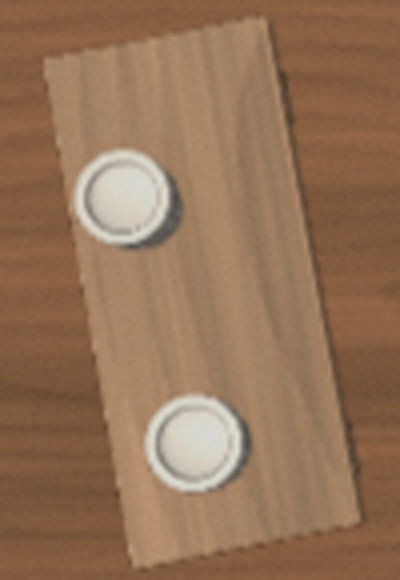

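The crops put the cup centre at (406,186), the grip centre at (454,193), and the two moulds on the board's upper-left side. The measured grip-to-head distance is 151 mm and the board is about 340x145 mm, both as stated. Next I work out the move to above the grip.

```bash
cat >> h.py <<'E'
def plan(X,yaw):  # tool straight down, tool x at world yaw (deg)
    R=rot();c,s=np.cos(np.radians(yaw)),np.sin(np.radians(yaw))
    T=Ro.from_matrix(np.array([[c,s,0],[s,-c,0],[0,0,-1.]]))
    st=r.state()
    x=R.as_matrix()[:,0]
    print("yaw",np.degrees(np.arctan2(x[1],x[0])).round(1),"pos",st["tool_pos"].round(4),"F",st["force"].round(1),"j",st["joint_pos"].round(2),"t",st["time_s"],"w",st["grip_width"])
    print("shift cm",(R.inv().apply(np.array(X)-st["tool_pos"])*100).round(2),"turn",(R.inv()*T).as_rotvec().round(3))
E
python3 - <<'E'
from h import *
plan((.5145,-.389,.2),89.1)
plan((.5145,-.389,.2),-90.9)
E
```

```text
yaw 22.1 pos [ 0.2539 -0.6252  0.2306] F [-0.1 -0.8  0.2] j [-1.22  0.12  1.44  0.    1.58 -0.04] t 0.1 w 0.08532506281423563
shift cm [ 33.03 -12.08   3.08] turn [-1.000e-03 -1.000e-03 -1.169e+00]
yaw 22.1 pos [ 0.2539 -0.6252  0.2306] F [-0.1 -0.8  0.2] j [-1.22  0.12  1.44  0.    1.58 -0.04] t 0.1 w 0.08532506281423563
shift cm [ 33.03 -12.08   3.08] turn [-1.000e-03  1.000e-03  1.972e+00]
```

Emit:
move_arm(rows=[33.03,-12.08,3.08,0,0,-1.169,100,33.03,-12.08,3.08,0,0,-1.169,100,33.03,-12.08,3.08,0,0,-1.169,100,33.03,-12.08,3.08,0,0,-1.169,100,33.03,-12.08,3.08,0,0,-1.169,100,33.03,-12.08,3.08,0,0,-1.169,100,33.03,-12.08,3.08,0,0,-1.169,100,33.03,-12.08,3.08,0,0,-1.169,100,33.03,-12.08,3.08,0,0,-1.169,100,33.03,-12.08,3.08,0,0,-1.169,100])

```text
time_s: 0.93
tool_pos: [0.517, -0.3857, 0.1989]
tool_rot: [-0.001, 0.709, 0.705, 0.001]
force: [1.1, -0.6, 0.2]
grip_width: 0.0857
```

Run:
```python
from h import *
plan((.5145,-.389,.034),89.1)
im=r.read_camera("scene")[:,:,::-1]
cv2.imwrite("pics/s1.png",cv2.resize(im[60:280,120:400],None,fx=2.8,fy=2.7,interpolation=2))
```

```text
yaw 89.7 pos [ 0.517  -0.3857  0.1989] F [ 1.1 -0.6  0.2] j [-0.68  0.06  1.55  0.    1.53 -0.68] t 0.9333 w 0.08570141131417486
shift cm [-0.37 -0.24 16.49] turn [-0.001 -0.003  0.011]
```

View pics/s1.png

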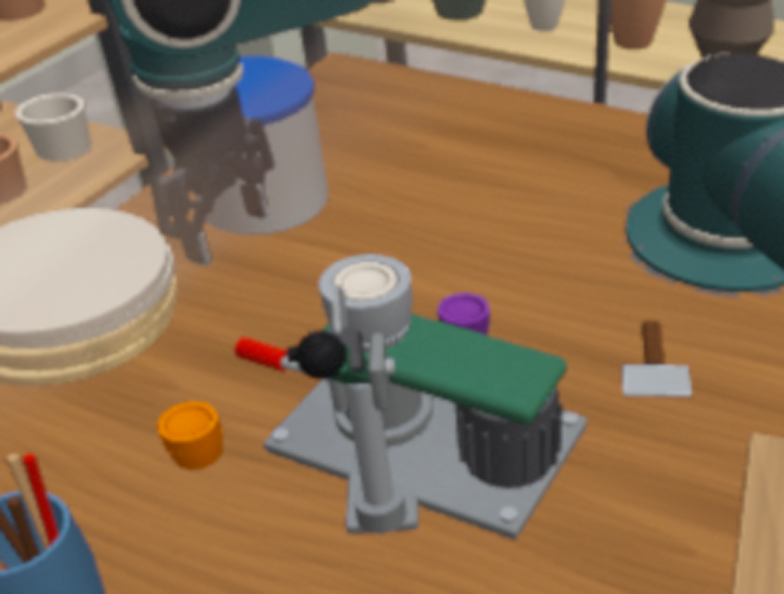

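The view is motion-blurred: fingers near (193,154) in full-picture pixels, grip at about (213,190). I'll check this against the projection of the TCP.

Run:
```python
from h import *
for y in(-.043,.043):
  print(w2p("scene",(.517+y,-.3857,.212)))
print(w2p("scene",(.5145,-.386,.053)), w2p("top",(.5145,-.386,.053)))
print(r.state()["time_s"])
plan((.5145,-.389,.034),89.1)
```

```text
[210.63143218 139.96536617]
[192.04056879 156.27857561]
[212.27628482 190.63741747] [453.5487538 193.0284462]
0.9833
yaw 89.6 pos [ 0.5159 -0.3871  0.1991] F [0.3 0.4 0.4] j [-0.68  0.06  1.55  0.    1.53 -0.68] t 0.9833 w 0.08519129767748503
shift cm [-0.22 -0.11 16.51] turn [-0.001 -0.002  0.009]
```

Emit:
move_arm(rows=[-0.2,-0.1,3,0,0,0.009,100,-0.2,-0.1,6,0,0,0.009,100,-0.2,-0.1,9,0,0,0.009,100,-0.2,-0.1,12,0,0,0.009,100,-0.2,-0.1,14,0,0,0.009,100,-0.2,-0.1,15.5,0,0,0.009,100,-0.2,-0.1,16.5,0,0,0.009,100,-0.2,-0.1,16.5,0,0,0.009,100,-0.2,-0.1,16.5,0,0,0.009,100])

```text
time_s: 1.73
tool_pos: [0.5148, -0.3891, 0.0348]
tool_rot: [-0.001, 0.713, 0.701, 0.0]
force: [-0.3, -0.9, -0.3]
grip_width: 0.0856
```

Emit:
move_arm(rows=[0,0,0,0,0,0,10,0,0,0,0,0,0,10,0,0,0,0,0,0,10,0,0,0,0,0,0,10,0,0,0,0,0,0,10,0,0,0,0,0,0,10,0,0,0,0,0,0,10,0,0,0,0,0,0,10,0,0,0,0,0,0,10,0,0,0,0,0,0,10], newtons=60)

```text
time_s: 2.57
tool_pos: [0.5125, -0.3892, 0.0347]
tool_rot: [-0.003, 0.713, 0.701, -0.001]
force: [-22.1, 1.4, 8.3]
grip_width: 0.0245
```

Grasped. There is a side load of 22 N because the grip lies about 2 mm off in x; re-targeting from the measured pose relieves it. Now lifting.

Emit:
move_arm(rows=[0,-0.05,0,0,0,0,10,0,-0.05,-0.3,0,0,0,10,0,-0.05,-0.7,0,0,0,10,0,-0.05,-1.1,0,0,0,10,0,-0.05,-1.5,0,0,0,10,0,-0.05,-1.9,0,0,0,10,0,-0.05,-2.3,0,0,0,10,0,-0.05,-2.7,0,0,0,10,0,-0.05,-3.1,0,0,0,10,0,-0.05,-3.5,0,0,0,10])

```text
time_s: 3.4
tool_pos: [0.5122, -0.3892, 0.0689]
tool_rot: [-0.003, 0.713, 0.701, -0.001]
force: [3.2, -2.2, -8.2]
grip_width: 0.0241
```

Run:
```python
from h import *
plan((.512,-.389,.034),89.1)
```

```text
yaw 89.1 pos [ 0.5122 -0.3892  0.0689] F [ 3.2 -2.2 -8.2] j [-0.69  0.14  1.68 -0.    1.32 -0.67] t 3.4 w 0.024073564284187932
shift cm [0.01 0.   3.49] turn [-0.006 -0.003 -0.001]
```

Emit:
move_arm(rows=[0,0,-0.3,0,0,0,10,0,0,-0.6,0,0,0,10,0,0,-0.9,0,0,0,10,0,0,-1.2,0,0,0,10,0,0,-1.3,0,0,0,10,0,0,-1.4,0,0,0,10])

```text
time_s: 3.9
tool_pos: [0.5122, -0.3892, 0.083]
tool_rot: [-0.003, 0.713, 0.701, -0.001]
force: [1.6, -2.0, -7.6]
grip_width: 0.0239
```

Emit:
move_arm(rows=[0,0,-0.1,0,0,0,10,0,0,-0.2,0,0,0,10,0,0,-0.2,0,0,0,10])

```text
time_s: 4.15
tool_pos: [0.5122, -0.3892, 0.085]
tool_rot: [-0.003, 0.713, 0.701, -0.001]
force: [1.6, -2.9, -7.2]
grip_width: 0.0244
```

Emit:
move_arm(rows=[0,0,-0.1,0,0,0,10,0,0,-0.2,0,0,0,10,0,0,-0.2,0,0,0,10])

```text
time_s: 4.4
tool_pos: [0.5121, -0.3891, 0.0853]
tool_rot: [-0.004, 0.713, 0.701, -0.001]
force: [9.3, -8.7, -24.3]
grip_width: 0.0241
```

Run:
```python
from h import *
plan((.512,-.389,.034),89.1)
im=r.read_camera("scene")[:,:,::-1]
cv2.imwrite("pics/s2.png",cv2.resize(im[110:250,150:350],None,fx=4,fy=4,interpolation=2))
print(w2p("scene",(.517,-.235,.246)))
```

```text
yaw 89.1 pos [ 0.5121 -0.3891  0.0853] F [  9.3  -8.7 -24.3] j [-0.69  0.13  1.67 -0.    1.35 -0.67] t 4.4 w 0.024055579687129857
shift cm [-0.01  0.02  5.13] turn [-0.007 -0.003 -0.001]
[247.51039299 150.28307764]
```

View pics/s2.png

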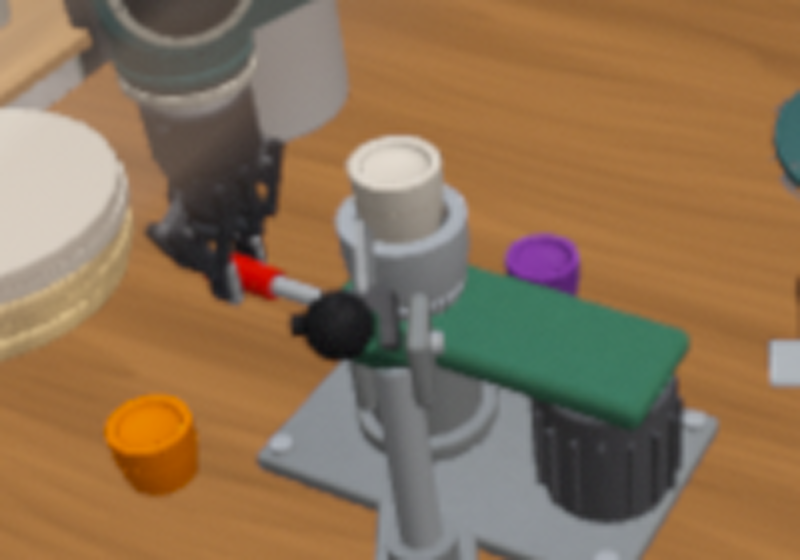

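The stop is reached: the force jumped to 24 N after 50.6 mm. The mould is raised, its top centre at about (249,150) against (247.5,150.3) predicted for fully up. Now releasing.

Emit:
move_arm(rows=[0,0,0,0,0,0,10,0,0,0,0,0,0,60,0,0,0,0,0,0,100,0,0,0,0,0,0,100,0,0,0,0,0,0,100,0,0,0,0,0,0,100,0,0,0,0,0,0,100,0,0,0,0,0,0,100])

```text
time_s: 5.12
tool_pos: [0.5121, -0.3891, 0.0854]
tool_rot: [-0.004, 0.713, 0.701, -0.001]
force: [0.5, -0.0, 0.0]
grip_width: 0.0852
```

Emit:
move_arm(rows=[0,0,-2,0,0,0,100,0,0,-5,0,0,0,100,0,0,-9,0,0,0,100,0,0,-13,0,0,0,100,0,0,-17,0,0,0,100,0,0,-21,0,0,0,100,0,0,-24,0,0,0,100,0,0,-24,0,0,0,100])

```text
time_s: 5.78
tool_pos: [0.5144, -0.3904, 0.3333]
tool_rot: [0.001, 0.713, 0.701, -0.001]
force: [0.0, 0.9, 0.5]
grip_width: 0.0856
```

Run:
```python
from h import *
plan((.517,-.235,.325),89.1)
plan((.517,-.235,.325),180)
plan((.517,-.235,.325),0)
im=r.read_camera("top")[:,:,::-1]
cv2.imwrite("pics/t3.png",cv2.resize(im[130:250,300:480],None,fx=4,fy=4,interpolation=2))
print(w2p("top",(.517,-.235,.246)),w2p("top",(.512,-.386,.105)))
```

```text
yaw 89.1 pos [ 0.5144 -0.3904  0.3333] F [0.  0.9 0.5] j [-0.69  0.04  1.36 -0.    1.74 -0.67] t 5.7833 w 0.08560968857555311
shift cm [1.555e+01 1.000e-02 7.900e-01] turn [ 0.     0.002 -0.001]
yaw 89.1 pos [ 0.5144 -0.3904  0.3333] F [0.  0.9 0.5] j [-0.69  0.04  1.36 -0.    1.74 -0.67] t 5.7833 w 0.08560968857555311
shift cm [1.555e+01 1.000e-02 7.900e-01] turn [-0.002  0.002 -1.587]
yaw 89.1 pos [ 0.5144 -0.3904  0.3333] F [0.  0.9 0.5] j [-0.69  0.04  1.36 -0.    1.74 -0.67] t 5.7833 w 0.08560968857555311
shift cm [1.555e+01 1.000e-02 7.900e-01] turn [0.002 0.002 1.554]
[409.90000784 183.61800681] [460.06145693 191.81003109]
```

View pics/t3.png

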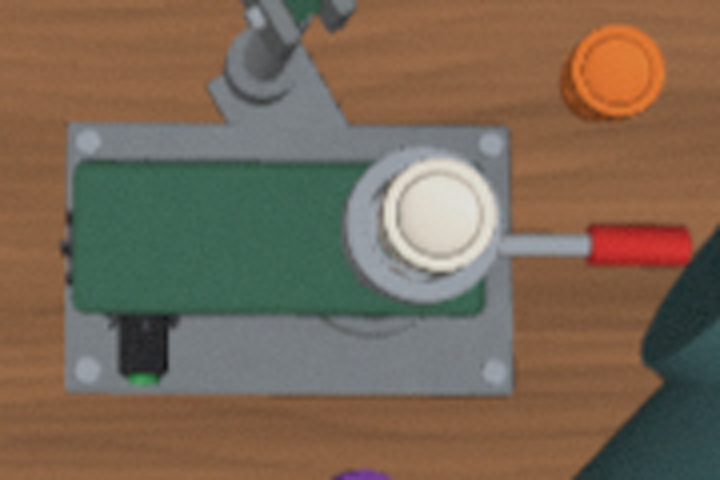

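Top view: mould top centre at (410,183.5), predicted (409.9,183.6); grip at (460,192), which also matches. The rod has stayed up. Now going above the mould.

Emit:
move_arm(rows=[4,0.1,0.8,0,0,0,100,8,0.1,0.8,0,0,0,100,12,0.1,0.8,0,0,0,100,15.5,0.1,0.8,0,0,0,100,15.5,0.1,3,0,0,0,100,15.5,0.1,5,0,0,0,100,15.5,0.1,5,0,0,0,100,15.5,0.1,5,0,0,0,100])

```text
time_s: 6.5
tool_pos: [0.5172, -0.2351, 0.2783]
tool_rot: [-0.002, 0.713, 0.701, -0.001]
force: [0.1, -0.2, 0.9]
grip_width: 0.0854
```

Run:
```python
from h import *
plan((.5158,-.235,.217),89.1)
```

```text
yaw 89.1 pos [ 0.5172 -0.2351  0.2783] F [ 0.1 -0.2  0.9] j [-0.47 -0.12  1.6  -0.    1.66 -0.45] t 6.5 w 0.08537905643497437
shift cm [ 0.   -0.11  6.13] turn [-0.005 -0.001 -0.001]
```

Emit:
move_arm(rows=[0,-0.1,1.5,-0.005,0,0,100,0,-0.1,3,-0.005,0,0,100,0,-0.1,4.5,-0.005,0,0,100,0,-0.1,5.5,-0.005,0,0,100,0,-0.1,6.1,-0.005,0,0,100,0,-0.1,6.1,-0.005,0,0,100,0,-0.1,6.1,-0.005,0,0,100])

```text
time_s: 7.08
tool_pos: [0.516, -0.2351, 0.2174]
tool_rot: [-0.0, 0.713, 0.701, 0.0]
force: [-0.3, 0.4, 0.3]
grip_width: 0.0852
```

Emit:
move_arm(rows=[0,0,0,0,0,0,80,0,0,0,0,0,0,75,0,0,0,0,0,0,71,0,0,0,0,0,0,67,0,0,0,0,0,0,60,0,0,0,0,0,0,60,0,0,0,0,0,0,60,0,0,0,0,0,0,60], newtons=40)

```text
time_s: 7.75
tool_pos: [0.5162, -0.2352, 0.2177]
tool_rot: [0.0, 0.713, 0.701, 0.001]
force: [2.7, -0.3, 3.7]
grip_width: 0.0585
```

Gripped: the reading of 58.5 mm matches 60 mm with the same -1.5 mm offset seen on the handle. Lifting out.

Emit:
move_arm(rows=[0,0,-0.3,0,0,0,50,0,0,-0.8,0,0,0,50,0,0,-1.5,0,0,0,50,0,0,-2.5,0,0,0,50,0,0,-3.5,0,0,0,50,0,0,-5,0,0,0,50,0,0,-6.5,0,0,0,50,0,0,-8,0,0,0,50,0,0,-8,0,0,0,50,0,0,-8,0,0,0,50])

```text
time_s: 8.58
tool_pos: [0.5164, -0.2354, 0.2989]
tool_rot: [0.001, 0.713, 0.701, 0.001]
force: [-0.8, 0.4, -2.7]
grip_width: 0.0585
```

Run:
```python
from h import *
C=np.array([.557,.239]);u=np.array([.985,.1745]);v=np.array([-.1745,.985])
P=C-.02*u-.035*v;print(P,[np.linalg.norm(P-q) for q in([.607,.278],[.454,.232])])
plan((*P,.297),10)
im=r.read_camera("scene")[:,:,::-1]
cv2.imwrite("pics/s4.png",cv2.resize(im[60:220,170:370],None,fx=4,fy=3.7,interpolation=2))
```

```text
[0.5434075 0.201035 ] [np.float64(0.09983795511352382), np.float64(0.09461782221785707)]
yaw 89.1 pos [ 0.5164 -0.2354  0.2989] F [-0.8  0.4 -2.7] j [-0.47 -0.13  1.58  0.    1.69 -0.46] t 8.5833 w 0.058474018540308204
shift cm [43.68  1.98  0.19] turn [ 0.002 -0.002  1.38 ]
```

View pics/s4.png

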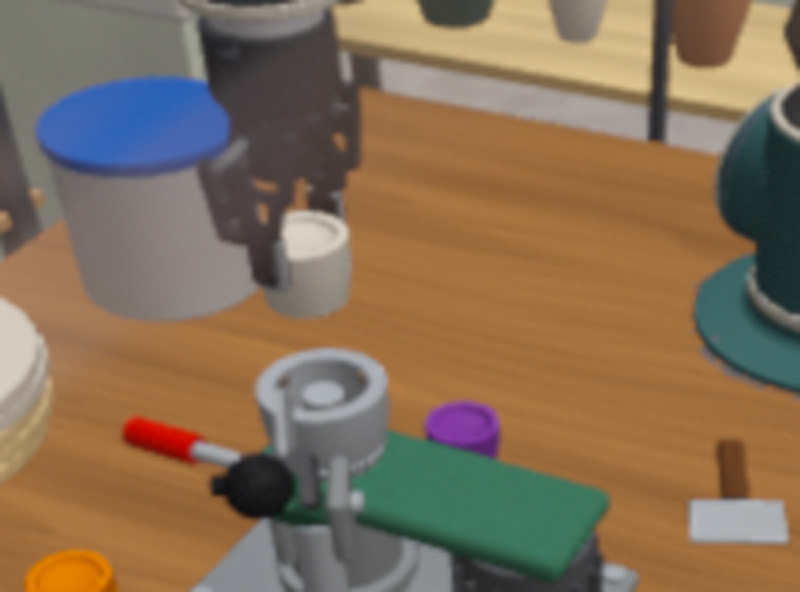

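The mould is held upright and clear of the cup, with its top at about (248,123), and the rod head is still up in the cup. Carrying it over to the board.

Emit:
move_arm(rows=[2,0,0,0,0,0.06,50,5,0.2,0,0,0,0.16,50,9,0.4,0,0,0,0.28,50,13,0.6,0,0,0,0.4,50,17,0.8,0,0,0,0.52,50,21,1.0,0,0,0,0.64,50,24.5,1.2,0,0,0,0.76,50,28,1.3,0,0,0,0.88,50,31,1.4,0,0,0,1.0,50,34,1.5,0,0,0,1.12,50])

```text
time_s: 9.47
tool_pos: [0.5362, 0.1065, 0.2969]
tool_rot: [-0.0, 0.974, 0.228, -0.0]
force: [-0.9, -0.1, -0.6]
grip_width: 0.0583
```

Run:
```python
from h import *
plan((.5434,.201,.2),10)
```

```text
yaw 26.4 pos [0.5362 0.1065 0.2969] F [-0.9 -0.1 -0.6] j [ 0.15 -0.17  1.62  0.    1.7   1.26] t 9.4667 w 0.05832326138411022
shift cm [ 4.84 -8.14  9.69] turn [-0.     0.     0.286]
```

Emit:
move_arm(rows=[2,-3,1,0,0,0.1,50,4,-6,3,0,0,0.2,50,4.84,-8.14,6,0,0,0.286,50,4.84,-8.14,9,0,0,0.286,50,4.84,-8.14,13,0,0,0.286,50,4.84,-8.14,16.5,0,0,0.286,50,4.84,-8.14,19.2,0,0,0.286,50,4.84,-8.14,19.2,0,0,0.286,50,4.84,-8.14,19.2,0,0,0.286,50])

```text
time_s: 10.22
tool_pos: [0.5426, 0.2007, 0.1037]
tool_rot: [0.0, 0.996, 0.087, -0.002]
force: [-0.1, 0.0, -0.7]
grip_width: 0.0581
```

Run:
```python
from h import *
plan((.5434,.201,.06),10)
a=r.read_camera("scene")[130:350,340:500,::-1]
cv2.imwrite("pics/s5.png",cv2.resize(a,None,fx=2.7,fy=2.7,interpolation=2))
```

```text
yaw 10.0 pos [0.5426 0.2007 0.1037] F [-0.1  0.  -0.7] j [ 0.31 -0.03  1.8   0.    1.37  1.71] t 10.2167 w 0.05805645291545052
shift cm [ 0.1  -0.01  4.37] turn [ 0.     0.003 -0.   ]
```

View pics/s5.png

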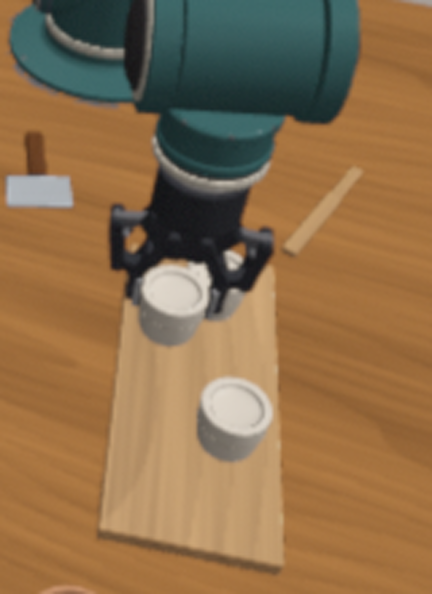

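The held mould is upright over the board at about (403,241), clear of mould_b (427,285) and of mould_c behind the finger. Lowering.

Emit:
move_arm(rows=[0.1,0,1.2,0,0.003,0,50,0.1,0,2.4,0,0.003,0,50,0.1,0,3.4,0,0.003,0,50,0.1,0,4.1,0,0.003,0,50,0.1,0,4.4,0,0.003,0,50,0.1,0,4.6,0,0.003,0,50,0.1,0,4.7,0,0.003,0,50])

```text
time_s: 10.85
tool_pos: [0.5446, 0.2012, 0.0587]
tool_rot: [-0.0, 0.996, 0.087, 0.001]
force: [-0.5, 1.0, -1.0]
grip_width: 0.0584
```

Emit:
move_arm(rows=[0,0,0.07,0,0,0,50,0,0,0.12,0,0,0,50,0,0,0.15,0,0,0,50])

```text
time_s: 11.1
tool_pos: [0.5447, 0.2013, 0.0574]
tool_rot: [-0.0, 0.996, 0.087, 0.002]
force: [-0.4, 0.0, -0.5]
grip_width: 0.0588
```

Emit:
move_arm(rows=[0,0,0.07,0,-0.003,0,50,0,0,0.12,0,-0.003,0,50,0,0,0.17,0,-0.003,0,50,0,0,0.2,0,-0.003,0,50])

```text
time_s: 11.43
tool_pos: [0.5448, 0.2013, 0.0555]
tool_rot: [-0.0, 0.996, 0.087, 0.0]
force: [-0.6, 0.2, 4.3]
grip_width: 0.0584
```

Emit:
move_arm(rows=[0,0,0.05,0,0,0,50,0,0,0.08,0,0,0,50,0,0,0.1,0,0,0,50])

```text
time_s: 11.68
tool_pos: [0.5448, 0.2013, 0.0554]
tool_rot: [-0.0, 0.996, 0.087, 0.0]
force: [-6.9, -1.2, 12.8]
grip_width: 0.0584
```

Contact, 12.8 N upward at TCP z 0.0554 (expected 0.0547). Easing off and opening slowly.

Emit:
move_arm(rows=[0,0,0,0,0,0,60,0,0,0,0,0,0,66,0,0,0,0,0,0,70,0,0,0,0,0,0,74,0,0,0,0,0,0,80,0,0,0,0,0,0,90,0,0,0,0,0,0,100,0,0,0,0,0,0,100,0,0,0,0,0,0,100])

```text
time_s: 12.43
tool_pos: [0.5449, 0.2013, 0.0554]
tool_rot: [-0.0, 0.996, 0.087, 0.0]
force: [-0.3, 0.3, -0.1]
grip_width: 0.0856
```

Emit:
move_arm(rows=[0,0,-0.5,0,0,0,100,0,0,-1.5,0,0,0,100,0,0,-3,0,0,0,100,0,0,-6,0,0,0,100,0,0,-10,0,0,0,100,0,0,-14,0,0,0,100,0,0,-18,0,0,0,100,0,0,-22,0,0,0,100,0,0,-22,0,0,0,100,0,0,-22,0,0,0,100])

```text
time_s: 13.27
tool_pos: [0.5453, 0.2014, 0.2794]
tool_rot: [-0.001, 0.996, 0.087, 0.003]
force: [0.1, 0.4, -0.9]
grip_width: 0.0854
```

Run:
```python
from h import *
plan((.5434,.201,.06),10)
a=r.read_camera("scene");b=r.read_camera("top")
a=cv2.resize(a[200:350,340:480,::-1],(560,600),interpolation=2)[:,:400+0] if 0 else cv2.resize(a[200:350,360:460,::-1],(400,600),interpolation=2)
b=cv2.resize(b[110:260,160:260,::-1],(400,600),interpolation=2)
cv2.imwrite("pics/f.png",np.hstack([a,b]))
for X in((.5448,.2013,.083),(.607,.278,.083),(.454,.232,.083)): print(w2p("scene",X),w2p("top",X))
```

```text
yaw 10.0 pos [0.5453 0.2014 0.2794] F [ 0.1  0.4 -0.9] j [ 0.31 -0.1   1.58  0.    1.65  1.71] t 13.2667 w 0.08544103004122132
shift cm [-0.32  0.03 21.93] turn [-0.001 -0.006 -0.   ]
[400.94351256 250.34212398] [220.63704732 184.02321083]
[427.25410385 279.51439474] [189.89296136 159.84815302]
[420.39722309 229.43716401] [208.1320512  220.81463496]
```

View pics/f.png

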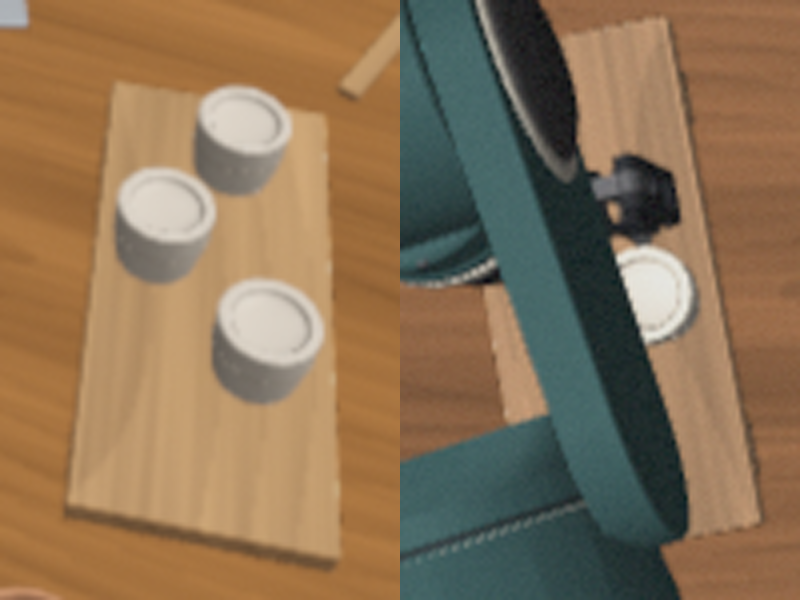

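All three moulds stand upright on the board. In the scene view the placed one is at (401,251), mould_b at (427,281) and mould_c at (421,230), each within about 1.5 px of where it should be. Handing in.

```bash
python3 -c "
from plant import r
print(r.finish_job())"
```

```text
the job is handed in; nothing more can be done
None
```

The mould is standing upright, dish side up, on the free part of the ware board. I handed the job in at about 13 s of the 56 s allowed.

- **Raising:** I gripped the red handle and lifted the rod about 50.6 mm, until the force jumped to 24 N at the stop. The pictures showed the mould raised to the full-up height.
- **Release and lift:** After I let go, the rod and mould stayed up. I then gripped the mould (reading 58.5 mm, as expected for its 60 mm top) and lifted it clear.
- **Placing:** It touched the board at TCP height 0.0554 m against 0.0547 m expected, pressing with 12.8 N. I then eased off, opened the gripper and moved away.
- **Last picture:** All three moulds are upright. The new one sits with its whole foot on the board, about 14 mm in from the edge by calculation. The other two are within about 1.5 pixels of where they started. The gripper is about 0.2 m above, touching nothing.

**Checks that disagreed:** The handle was about 2 mm off my estimate in x, which gave a brief 22 N side load when I gripped it. The gripper also read about 1.5 mm narrow on both grasps. The final top view was partly hidden by the arm, so the check on the other two moulds rests on the scene camera.

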